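# Unlock the laundry lock box and hold the key turned

## Task

The canister on the grey lock box is in the way of its key lock: lift it off by its handle and set it down upright on the counter next to the box. Then take the key with the square head from the wooden key block, push it fully home in the lock, wiggling it past the sticky pins, and turn it a quarter turn clockwise (seen from above) to the stop. Finish holding the key turned, as the lock springs back when let go, and leave all other things where they stand.

Things in the scene. Friction and masses are not known exactly. Their poses are not given: they have to be found in the camera images.
- canister: white round canister, wooden lid, 86 mm across, 88 mm tall, 0.2 to 0.5 kg, standing on the lock box. Origin: centre of its underside. A rigid steel bail handle (10 mm round bar, 102 mm wide over all) arches over it along its y axis: the straight top bar is 68 mm long, its centre line 128 mm above the origin, 35 mm clear above the lid
- box: grey steel lock box fixed to the counter, 140 (x) x 220 (y) x 85 mm high. Origin: centre of its underside, on the counter. The canister stands on the half towards its -y, the lock is in the half towards its +y, 60 mm from the centre
- lock_face (a point): centre of the key slot, on the top of the square steel lock plate (44 mm wide, 2 mm proud of the box's top, so 87 mm above the counter), axes as the box. The slot is 16.4 mm long along x and 7.4 mm wide along y, with a 2 mm chamfer all round. The plate is 6 mm thick and does not turn; the plug below it turns, once the key's bit is through the plate
- lock_pins (a point): middle of the plug, 15 mm straight below lock_face, axes as the box. Two sticky pins, 12 and 18 mm below the lock plate's top, reach about 3 mm into the slot from its +y and -y side: each yields to about 4.5 N pressed sideways or 5 to 15 N of downward push on the key and stays where it is pushed, so rocking the key a little helps it down
- plug (a joint): the lock's plug: 0 = slot in line with the plate's slot (key goes in and out), grows to 1.571 (a stop) as the key is turned a quarter turn clockwise seen from above. A spring turns it back (about 0.025 N m at 0, 0.09 N m at the stop). The key has about 0.25 rad of play in plug and grip: its head must turn that much further
- key: the lock's key, upright in the key block. Origin: on its axis at the underside of its 21 mm collar, which rests on the block and in the end on the lock plate; z up, x along the width of head and bit; same after half a turn. Above: flat black square head 32 (x) x 9 (y) mm, 10 to 42 mm over the origin. Below: 6 mm shaft, bit 14 (x) x 5 (y) mm, 11 to 25 mm under the origin, rounded lower edge. 40 g
- key_block: dark wooden key block fixed to the counter, 120 (x) x 50 (y) x 40 mm high, with two slots 17 x 8 mm on its x axis 30 mm either side of its centre. Origin: centre of its underside. It holds both keys, either way round, and stands either left or right of the lock box; an open grey tub of clothes pegs (100 x 100 x 55 mm, fixed) stands about as far to the other side
- spare_key: the other key in the key block: same collar and shaft but a round disc head 34 mm across; not to be used
- brush: wooden scrubbing brush 150 x 45 x 36 mm lying on the counter near the robot; origin under its centre
- carton: cardboard carton 60 x 90 x 120 mm, to the left; origin under its centre
- cup: white plastic mug 70 mm wide, 70 mm tall, to the right; origin under its centre
Not all that is in view belongs to the job. What is shaped like the canister but purple is not meant.

How it is judged:
By the outcome, as a careful person would: the job done as asked, in the order asked, and still so for the second after the job is handed in, while the arm keeps its last pose, push and grip.
It also fails if it takes over 72 s, if anything falls off the work surface, if the arm or the gripper's body presses on something with over 40 N, if the wrist force passes 120 N, or if a joint passes its speed limit or range.

## Robot

A 6-joint arm with a two-finger parallel gripper is mounted at the origin on the work surface. World frame = base frame: x ahead of the robot, y to its left, z up, the work surface at z = 0. Lengths are in m, angles in rad, forces in N, time in s.
With the tool pointing down it reaches from about 0.275 to 1 m from the base axis. Payload 8.4 kg.
Tool frame: the origin (TCP) lies on the centre line of the jaws, within the pads' length; the fingertips stand 17 mm ahead of it and the grasp point (between the pads) lies 2 mm behind it (bot.tcp_to_tips is the z of the fingertips in the tool frame, in m); z points along the fingers, y is the line along which they close (so a half turn about z gives the same grasp; the last joint's range is limited). The gripper opens to 85 mm and grips with 20 to 120 N. Pads are 22 mm wide; open, the fingers measure 114 mm over their backs; the gripper's body (76 mm by 85 mm) begins 54 mm behind the grasp point. The pads swing forward as they close: fully open they stand 13 mm farther back than shut.
Start: joints at [1.102, 0.353, 1.633, -0, 1.155, -0.002], TCP at [0.281, 0.558, 0.217] pointing down, gripper open.
Joint ranges: [-2.63, 2.63], [-0.92, 2.1], [0.06, 2.66], [-1.3, 4.44], [0, 2.69], [-3.02, 3.02]. Speed limits (rad/s): [2.22, 2.22, 2.79, 3.14, 3.14, 3.14].

## Interface

Orientations are given as a unit quaternion [x, y, z, w].
In Python, from workcell import bot, hand, kinematics, get_obs, vision, hand_in gives the robot as it stands. The module is installed in compiled form; this text tells all that it offers. Calls block until the motion is done:
- bot.reach(position, orientation): joint-space move of the TCP to a pose.
- bot.servo_line(position, ori=None, velocity=0.15): straight line of the TCP; ori=None keeps the orientation; velocity is the mean speed in m/s.
- bot.goto_joints(angles): joint-space move.
- hand.move_gripper(opening, strength=None): finger opening in m; strength is the grip in N (None keeps the last); returns when the fingers have stopped.
- bot.dwell(seconds).
- kinematics.solve_ik(position, orientation): joint angles nearest the present ones, or None.
- get_obs(): the state.
- vision.read_camera(name): name is "scene" or "top" or "wrist"; returns a dict with "frame" (420x560x3 uint8, red, green, blue), "intrinsics" (3x3 intrinsics, pixels), "dist" ([k1, k2, p1, p2, k3] as OpenCV has them; the pictures are not rectified), "view" (4x4, takes a point from world to camera coordinates). Camera axes: x right, y down, z forward; pixel columns grow to the right and rows downward; lengths in m; the calibration is good to about 2 mm. A picture is of the moment at which its call begins. There is no depth.
A pose or a line that the arm cannot do raises bot.IKError and nothing moves.
- hand_in(): hands the job in; it is judged then, once.
The state is a dict: "time_s": time; "joint_pos": joint angles; "joint_vel": joint speeds; "joint_efforts": joint torques, N m; "position": TCP position; "orientation": TCP orientation; "wrist_force": force on the tool from outside, world axes, zero at the start; "ft_torque": the same for the moment, N m; "gripper_width": finger opening in m; "grip_force": force on a finger pad.
Only numpy, scipy, OpenCV 4.12 (cv2) and the standard library are available. Lean on these libraries where they do the work, as an engineer would, in place of code of your own. Each camera call takes 0.05 s, during which the arm holds its last target. There are 200 camera calls.

## Working session

There is one attempt and no reset: what is moved stays moved. The work goes in short steps, each a Python script; the robot and the scene stay as the last script left them, time stands still between calls to the robot, and variables do not carry over. Pictures are saved under pics/ and viewed, at most 10 in all, crops included, and the job is handed in when it is done.

```bash
mkdir -p pics
cat > h.py <<'E'
import numpy as np, cv2
from workcell import bot, hand, kinematics, get_obs, vision, hand_in
from scipy.spatial.transform import Rotation as R
def cam(n): return vision.read_camera(n)
def pix2w(c,u,v,z):
    p=cv2.undistortPoints(np.array([[[u,v]]],float),np.array(c["intrinsics"]),np.array(c["dist"]))[0,0]
    V=np.array(c["view"]); Rm=V[:3,:3]; o=-Rm.T@V[:3,3]; d=Rm.T@np.array([p[0],p[1],1])
    return o+d*(z-o[2])/d[2]
def w2pix(c,P):
    V=np.array(c["view"]); 
    return cv2.projectPoints(np.array(P,float).reshape(-1,1,3),cv2.Rodrigues(V[:3,:3])[0],V[:3,3],np.array(c["intrinsics"]),np.array(c["dist"]))[0][:,0]
def down(yaw): # tool z down, tool y axis (closing) at angle yaw in world xy
    y=np.array([np.cos(yaw),np.sin(yaw),0]); z=np.array([0,0,-1.]); x=np.cross(y,z)
    return R.from_matrix(np.c_[x,y,z]).as_quat()
E
python3 - <<'E'
from h import *
import pickle
cs={n:cam(n) for n in("scene","top","wrist")}
pickle.dump(cs,open("c0.pkl","wb"))
for n in("scene","top"):
    cv2.imwrite(f"pics/{n}0.png",cv2.resize(cs[n]["frame"][:,:,::-1],(800,600),interpolation=cv2.INTER_CUBIC))
    V=np.array(cs[n]["view"]);print(n,-V[:3,:3].T@V[:3,3],V[2,:3],cs[n]["intrinsics"][0])
o=get_obs();print(o)
E
```

```text
scene [ 1.1613276  -0.1141842   0.96571908] [-0.57276757  0.12260106 -0.81049756] [435.69033589   0.         279.05332641]
top [0.32028903 0.00981141 1.26010802] [ 0.15970298 -0.01112646 -0.98710241] [481.89261306   0.         281.1529492 ]
{'time_s': 0.15, 'joint_pos': array([ 1.10157996e+00,  3.53463836e-01,  1.63395847e+00, -3.74664495e-05,
        1.15520022e+00, -2.42907155e-03]), 'joint_vel': array([-4.47670817e-05, -2.90017494e-03, -1.14675992e-03,  8.68774121e-05,
       -2.01957492e-03,  1.26677585e-03]), 'joint_efforts': array([ 5.71193086e-04, -6.05651450e+01, -3.42336953e+01,  5.20162985e-05,
        6.35250777e-03,  6.46610761e-05]), 'position': array([0.28111989, 0.55778859, 0.21615197]), 'orientation': array([ 2.31273089e-01,  9.72888736e-01, -5.04687635e-04, -1.03650865e-04]), 'wrist_force': array([ 1.10388348,  0.33419107, -0.37258907]), 'ft_torque': array([ 0.0247724 , -0.01325539, -0.00828698]), 'grip_force': 0.0, 'gripper_width': 0.08530991626586276}
```

View pics/top0.png

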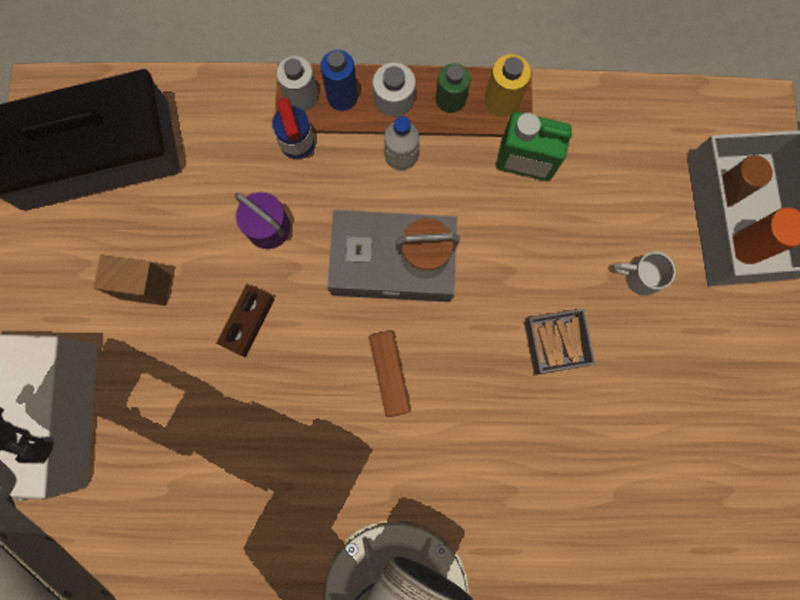

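View pics/scene0.png

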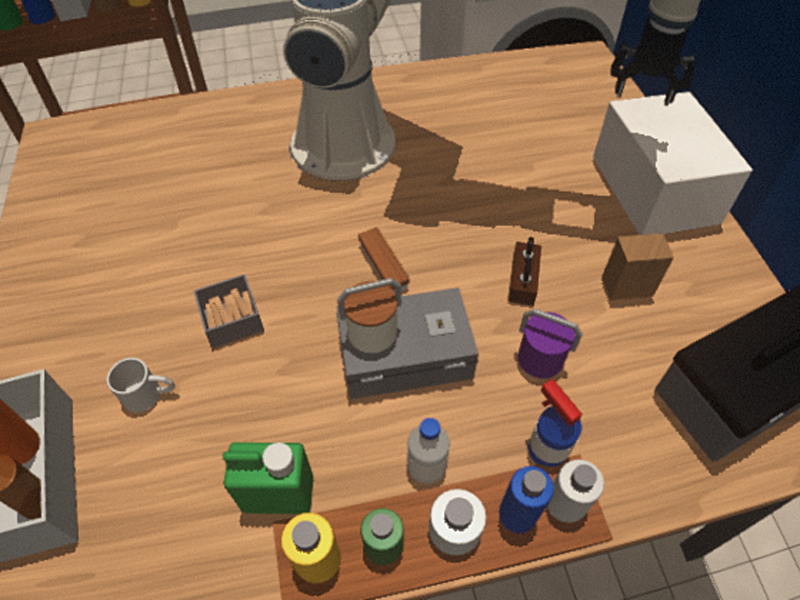

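The top view shows the white canister (428,245) on the grey box, with the lock plate at (358,250). The purple lookalike is at (262,220). The key block with its two keys is at (246,320), left of the box, and the peg tub is to the right at (560,342). I'll enlarge these areas for measuring.

Run:
```python
import pickle,cv2,numpy as np
cs=pickle.load(open("c0.pkl","rb"))
t=cs["top"]["frame"][:,:,::-1]; s=cs["scene"]["frame"][:,:,::-1]
# top crop: u 150..325, v 140..255 
def sv(n,im,u0,v0,w,h,k): cv2.imwrite(n,cv2.resize(im[v0:v0+h,u0:u0+w],None,fx=k,fy=k,interpolation=cv2.INTER_CUBIC))
sv("pics/tc.png",t,145,140,180,115,4.4444444)
a=cv2.resize(s[160:220,345:390],None,fx=8,fy=8,interpolation=cv2.INTER_CUBIC) #360x480
b=cv2.resize(s[190:280,230:340],None,fx=4,fy=4,interpolation=cv2.INTER_CUBIC) #440x360
c=np.zeros((480,800,3),np.uint8); c[:480,:360]=a; c[:360,360:]=b
cv2.imwrite("pics/sc.png",c)
```

```text
(no output)
```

View pics/tc.png

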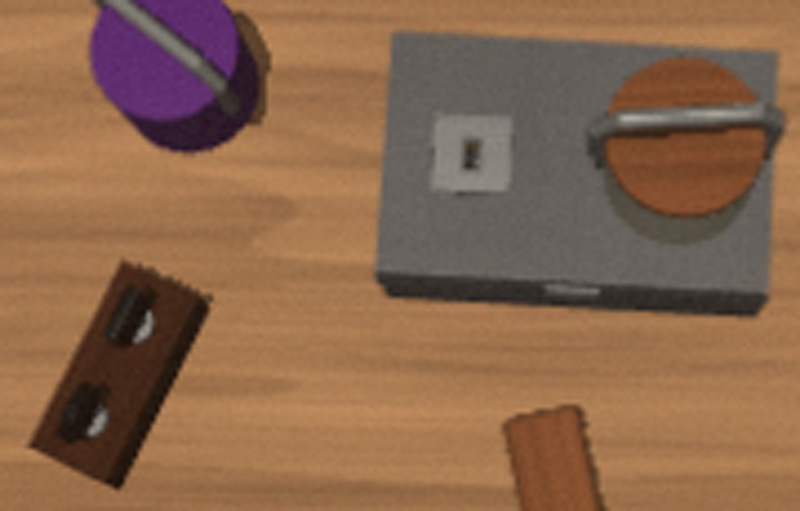

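View pics/sc.png

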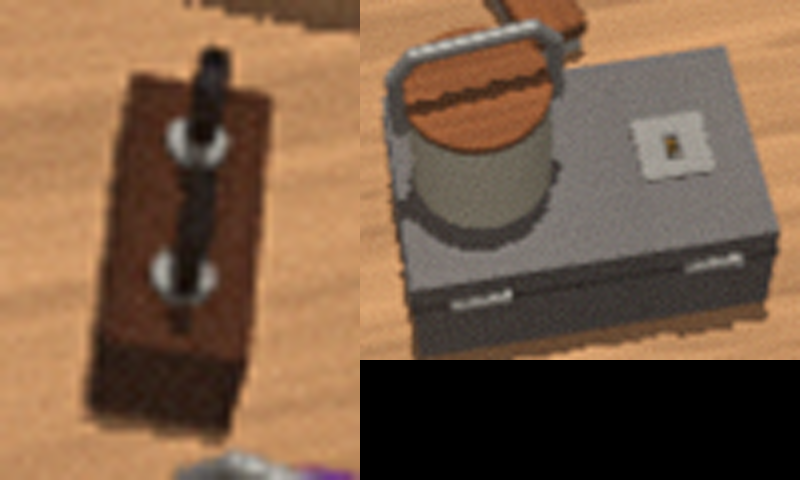

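Run:
```python
from h import *
import pickle
cs=pickle.load(open("c0.pkl","rb")); T=cs["top"];S=cs["scene"]
t=lambda u,v,z: pix2w(T,(u+.5)/4.44444-.5+145,(v+.5)/4.44444-.5+140,z)
def sb(u,v,z): return pix2w(S,(u-360+.5)/4-.5+230,(v+.5)/4-.5+190,z)
def sa(u,v,z): return pix2w(S,(u+.5)/8-.5+345,(v+.5)/8-.5+160,z)
np.set_printoptions(precision=4,suppress=True)
c=np.array([t(392,33,.085),t(778,52,.085),t(766,293,.085),t(378,272,.085)])
print("box",c,c.mean(0),[np.linalg.norm(c[i]-c[i-1]) for i in range(4)])
y1=(c[0]-c[1]+c[3]-c[2]);yaw=np.degrees(np.arctan2(-y1[0],y1[1]));print("yaw",yaw)
print("slot",t(472,154,.087),sb(673,147,.087), "pl", np.mean([t(433,113,.087),t(512,116,.087),t(510,193,.087),t(430,189,.087)],0))
print("slotscene ends",sb(670,133,.087),sb(676,160,.087))
print("box scene",np.array([sb(725,47,.085),sb(776,234,.085),sb(410,292,.085)]))
print("lid", t(685,136,.088+.085), "handle ends",t(597,122,.213),t(778,112,.213))
print("hscene",sb(395,65,.213),sb(556,40,.213), "lid scene", sb(478,92,.173))
k=np.array([t(123,262,.04),t(211,298,.04),t(120,488,.04),t(31,444,.04)])
print("blk",k,k.mean(0),[np.linalg.norm(k[i]-k[i-1]) for i in range(4)])
d=k[0]-k[3]+k[1]-k[2];print("blkyaw",np.degrees(np.arctan2(d[1],d[0])))
print("keys top",t(127,315,.081),t(82,410,.081))
print("collar scene",sa(198,143,.05),sa(184,275,.05))
```

```text
box [[ 0.6711  0.1213  0.085 ]
 [ 0.6643 -0.0984  0.085 ]
 [ 0.525  -0.092   0.085 ]
 [ 0.5329  0.1245  0.085 ]] [0.5983 0.0139 0.085 ] [np.float64(0.1382507363738633), np.float64(0.2197717206437831), np.float64(0.1394185270277826), np.float64(0.2166346017765609)]
yaw -1.9381708674137275
slot [0.6008 0.0738 0.087 ] [0.6026 0.0766 0.087 ] pl [0.6016 0.0742 0.087 ]
slotscene ends [0.5923 0.0774 0.087 ] [0.6121 0.0759 0.087 ]
box scene [[ 0.5349  0.1284  0.085 ]
 [ 0.6741  0.1206  0.085 ]
 [ 0.6655 -0.0959  0.085 ]]
lid [ 0.592  -0.0417  0.173 ] handle ends [0.5884 0.0045 0.213 ] [ 0.5954 -0.0866  0.213 ]
hscene [ 0.5988 -0.0832  0.213 ] [0.6013 0.0049 0.213 ] lid scene [ 0.5977 -0.0392  0.173 ]
blk [[0.5443 0.2773 0.04  ]
 [0.524  0.2251 0.04  ]
 [0.4132 0.2723 0.04  ]
 [0.4373 0.3249 0.04  ]] [0.4797 0.2749 0.04  ] [np.float64(0.11707172071045283), np.float64(0.05602456903236792), np.float64(0.12052140735270114), np.float64(0.05788431061601158)]
blkyaw -23.543012861684034
keys top [0.5067 0.2645 0.081 ] [0.4529 0.2869 0.081 ]
collar scene [0.4595 0.291  0.05  ] [0.5132 0.267  0.05  ]
```

Run:
```python
from h import *
import pickle
o=get_obs(); p=o["position"]
bot.servo_line([p[0],p[1],.36],velocity=.3)
hand.move_gripper(.06,60)
q=down(np.radians(0))
# via key block hover for a wrist picture
bot.reach([.45,.20,.36],down(np.radians(66)))
w1=cam("wrist")
bot.reach([.597,-.040,.30],q)
w2=cam("wrist"); t2=cam("top")
pickle.dump((w1,w2,t2),open("c1.pkl","wb"))
cv2.imwrite("pics/w12.png",np.hstack([cv2.resize(w["frame"][:,:,::-1],(400,300),interpolation=cv2.INTER_AREA) for w in (w1,w2)]))
for w in (w1,w2):
    V=np.array(w["view"]);print(-V[:3,:3].T@V[:3,3],V[2,:3])
print(w2pix(w2,[[.597,-.040,.213],[.597,-.074,.213],[.597,-.006,.213]])/1.4, w2pix(w1,[[.513,.267,.082],[.46,.291,.082]])/1.4,get_obs()["time_s"],get_obs()["position"])
```

```text
[0.38860786 0.22823805 0.51676894] [ 0.24244582 -0.10773155 -0.96416489]
[0.59645839 0.02826191 0.45696797] [ 0.0016103  -0.26471137 -0.96432634]
[[198.85091529 151.37387845]
 [198.76818256 177.46423855]
 [198.93956007 123.35943795]] [[239.05572436 140.5508646 ]
 [240.64769827 113.00347522]] 3.875 [ 0.59693981 -0.03857367  0.30053643]
```

View pics/w12.png

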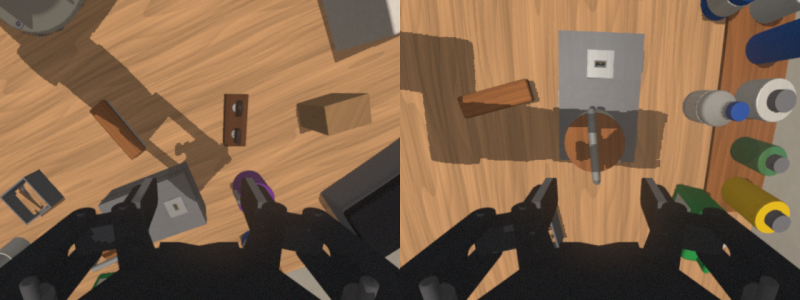

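The left wrist view shows the key block at (235,120) with keys at (237,107) and (236,133). The right view shows the handle bar from (192,108) to (197,183), about 4 px left of my prediction. So the bar is at x≈0.592 with yaw≈4°. Next I'll grasp it and move the canister.

Run:
```python
from h import *
q=down(np.radians(4))
bot.servo_line([.593,-.038,.211],q,velocity=.12)
hand.move_gripper(0.0,60)
o=get_obs();print(o["gripper_width"],o["grip_force"],o["wrist_force"])
bot.servo_line([.593,-.038,.25],velocity=.12)
o=get_obs();print(o["gripper_width"],o["wrist_force"],o["time_s"])
bot.servo_line([.60,-.185,.25],velocity=.15)
bot.servo_line([.60,-.185,.137],velocity=.12)
print(get_obs()["wrist_force"])
for z in np.arange(.134,.118,-.002):
    bot.servo_line([.60,-.185,z],velocity=.03)
    o=get_obs()
    if abs(o["wrist_force"][2])<1.2 or o["wrist_force"][2]>0.5: break
print(z,o["wrist_force"],o["position"],o["time_s"])
s=cam("scene");cv2.imwrite("pics/s2.png",cv2.resize(s["frame"][100:310,130:410,::-1],(560,420),interpolation=cv2.INTER_CUBIC))
```

```text
0.00020142237896654427 0.0 [-0.20336558  0.33327978 -0.60053763]
-8.96206225644998e-05 [-0.20577271 -0.06479454 -0.3948466 ] 5.8417
[ 1.14205383  0.18017129 -0.42709346]
0.134 [-0.3833597   1.18814971  0.74013924] [ 0.60007748 -0.18505445  0.1342785 ] 8.3167
```

View pics/s2.png

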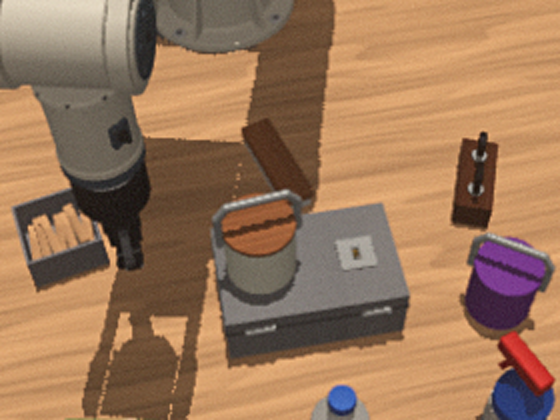

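The grasp missed: the gripper shut on nothing and the canister still stands on the box. I'll go back to the grasp pose and look before closing.

Run:
```python
from h import *
bot.servo_line([.60,-.185,.27],velocity=.2)
hand.move_gripper(.06,60)
bot.servo_line([.593,-.038,.27],down(np.radians(4)),velocity=.2)
bot.servo_line([.593,-.038,.211],velocity=.12)
o=get_obs();print(o["position"],o["gripper_width"],o["wrist_force"],o["time_s"])
s=cam("scene");w=cam("wrist")
P=[.593,-.038,.194]
print(w2pix(s,[P,[.593,-.038,.213]]),w2pix(w,[P,[.593,-.038,.213]]))
a=cv2.resize(s["frame"][170:270,225:325,::-1],(400,400),interpolation=cv2.INTER_CUBIC)
b=cv2.resize(w["frame"][120:420,130:430,::-1],(400,400),interpolation=cv2.INTER_CUBIC)
cv2.imwrite("pics/g3.png",np.hstack([a,b]))
```

```text
[ 0.59333935 -0.0384304   0.21135471] 0.05996978419922212 [-0.12169089  0.7438193   1.23160929] 11.325
[[258.8493899  205.30718909]
 [258.48233177 200.09657319]] [[277.43457795 239.0974043 ]
 [277.41232596 251.00896592]]
```

View pics/g3.png

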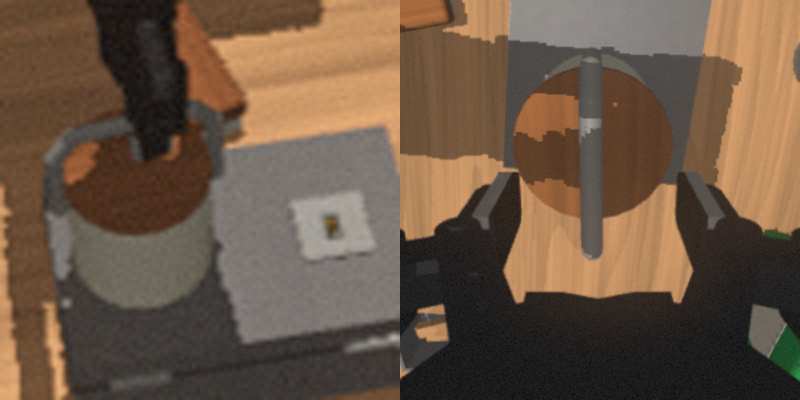

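Run:
```python
from h import *
bot.servo_line([.592,-.036,.200],velocity=.1)
print(get_obs()["wrist_force"])
for w in (.03,.014,.0):
    hand.move_gripper(w,60); o=get_obs(); print(w,o["gripper_width"],o["grip_force"],o["wrist_force"],o["time_s"])
s=cam("scene");w=cam("wrist")
a=cv2.resize(s["frame"][170:270,225:325,::-1],(400,400),interpolation=cv2.INTER_CUBIC)
b=cv2.resize(w["frame"][120:420,130:430,::-1],(400,400),interpolation=cv2.INTER_CUBIC)
cv2.imwrite("pics/g4.png",np.hstack([a,b]))
```

```text
[ 0.02535968  0.53899223 -0.01278008]
0.03 0.03036578618591746 0.0 [-0.15198332  0.65739485  0.53951445] 12.0833
0.014 0.014170834793798121 0.0 [ 0.51369393  0.75695346 -0.71543081] 12.3833
0.0 0.004576361557651997 57.27196276187897 [-3.59717323 -0.69919651  5.87907785] 12.65
```

View pics/g4.png

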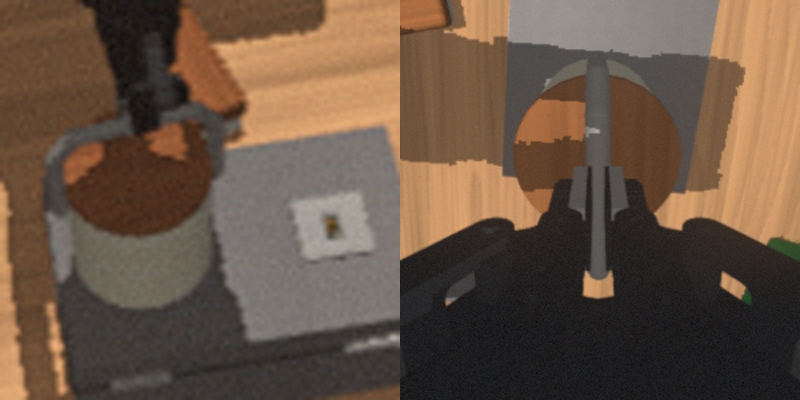

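Run:
```python
from h import *
print(bot.tcp_to_tips, get_obs()["position"], get_obs()["orientation"])
```

```text
0.017 [ 0.59181032 -0.03601824  0.20030355] [ 6.81988102e-01  7.31363257e-01 -9.51701040e-05 -7.94158683e-05]
```

The fingertips hold only the top of the bar. They sit higher than the nominal geometry says, so I'll go about 14 mm deeper with force checks.

Run:
```python
from h import *
hand.move_gripper(.04,60)
for z in (.195,.190,.186):
    bot.servo_line([.592,-.036,z],velocity=.06)
    f=get_obs()["wrist_force"];print(z,f)
    if f[2]>6: break
hand.move_gripper(0,60); o=get_obs(); print(o["gripper_width"],o["grip_force"],o["wrist_force"],o["position"],o["time_s"])
if o["gripper_width"]>.008:
    bot.servo_line([.592,-.036,z+.03],velocity=.08)
    o=get_obs(); print(o["gripper_width"],o["grip_force"],o["wrist_force"],o["position"],o["time_s"])
    w=cam("wrist");s=cam("scene")
    a=cv2.resize(s["frame"][150:270,215:335,::-1],(400,400),interpolation=cv2.INTER_CUBIC)
    b=cv2.resize(w["frame"][120:420,130:430,::-1],(400,400),interpolation=cv2.INTER_CUBIC)
    cv2.imwrite("pics/g5.png",np.hstack([a,b]))
```

```text
0.195 [0.18668919 0.05357666 0.32513443]
0.19 [-0.65152986  0.41408345  0.04075438]
0.186 [0.0419574  0.52447509 1.00609496]
0.007695597887378964 58.54662001132965 [-1.65312787 -0.35156183  2.97209353] [ 0.59192338 -0.03599707  0.1862307 ] 14.325
```

Run:
```python
from h import *
hand.move_gripper(.03,60)
for z in (.182,.178):
    bot.servo_line([.592,-.036,z],velocity=.06)
    f=get_obs()["wrist_force"];print(z,f)
    if f[2]>6: break
hand.move_gripper(0,80); o=get_obs(); print(o["gripper_width"],o["grip_force"],o["wrist_force"],o["position"],o["time_s"])
w=cam("wrist");s=cam("scene")
a=cv2.resize(s["frame"][150:270,215:335,::-1],(400,400),interpolation=cv2.INTER_CUBIC)
b=cv2.resize(w["frame"][120:420,130:430,::-1],(400,400),interpolation=cv2.INTER_CUBIC)
cv2.imwrite("pics/g5.png",np.hstack([a,b]))
```

```text
0.182 [0.55402693 0.15151798 0.68058633]
0.178 [-0.0803448  -0.33617256  0.09894154]
0.007497995100043396 77.97802805900574 [-2.29433948  0.14836507  1.38844668] [ 0.59188135 -0.03600637  0.17815322] 15.5
```

View pics/g5.png

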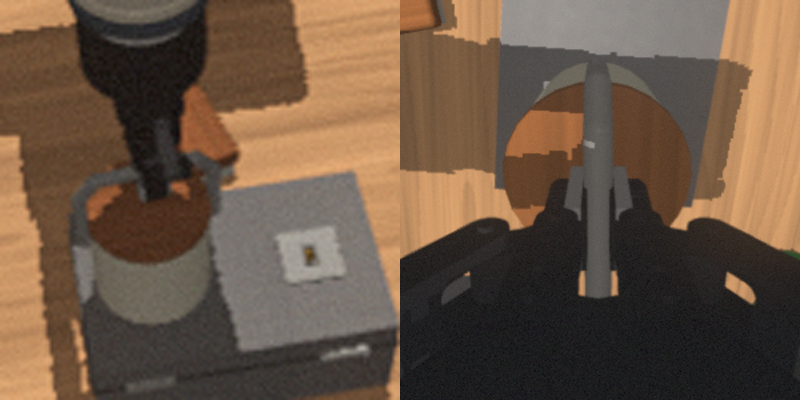

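The bar is now firmly held: the width levels off at 7.5 mm from pad compression. The fingertips straddle the bar above the lid. Next I'll lift, move the canister and set it down with force monitoring.

Run:
```python
from h import *
bot.servo_line([.592,-.036,.228],velocity=.12)
o=get_obs(); f0=o["wrist_force"][2]; print(o["gripper_width"],o["wrist_force"],o["time_s"])
bot.servo_line([.60,-.180,.228],velocity=.2)
bot.servo_line([.60,-.180,.106],velocity=.15)
bot.dwell(.15); f0=get_obs()["wrist_force"][2]; print(f0)
for z in np.arange(.103,.080,-.002):
    bot.servo_line([.60,-.180,z],velocity=.04)
    o=get_obs()
    if o["wrist_force"][2]>f0+1.5: break
print(z,o["wrist_force"],o["position"],o["gripper_width"],o["time_s"])
s=cam("scene");cv2.imwrite("pics/s6.png",cv2.resize(s["frame"][110:310,130:390,::-1],(520,400),interpolation=cv2.INTER_CUBIC))
```

```text
0.0071135843865025045 [-0.12745104 -0.7928135  -3.86107546] 16.1667
-3.6855204027607984
0.09299999999999999 [-1.03047755  0.96080929 -1.04575307] [ 0.60004387 -0.18003688  0.09309671] 0.007008016057034778 19.6583
```

View pics/s6.png

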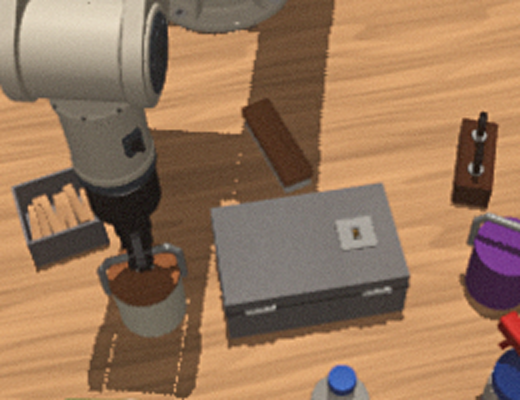

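The canister stands upright on the counter, right of the box, and the contact height matches expectation (0.093). I've used all 10 picture views, so from here I'll work from numbers. Next I'll release, touch the box top to calibrate fingertip height, and take an oblique wrist frame of the keys to analyse by code.

Run:
```python
from h import *
import pickle
bot.servo_line([.60,-.180,.092],velocity=.04)
hand.move_gripper(.03)
bot.servo_line([.60,-.180,.20],velocity=.15)
print("top check"); 
hand.move_gripper(0,30)
bot.servo_line([.60,-.02,.20],velocity=.25)
bot.servo_line([.60,-.02,.092],velocity=.15)
bot.dwell(.1); f0=get_obs()["wrist_force"][2]
for z in np.arange(.090,.058,-.002):
    bot.servo_line([.60,-.02,z],velocity=.04)
    o=get_obs()
    if o["wrist_force"][2]>f0+3: break
print("touch",z,f0,o["wrist_force"],o["position"],o["time_s"])
bot.servo_line([.60,-.02,.24],velocity=.2)
hand.move_gripper(.04,60)
b=np.array([.486,.279,0]);e=np.array([np.sin(np.radians(24)),np.cos(np.radians(24)),0]);Z=np.array([0,0,1.])
x=e*np.cos(np.pi/6)-Z*.5; zt=-e*.5-Z*np.cos(np.pi/6); y=np.cross(zt,x)
q=R.from_matrix(np.c_[x,y,zt]).as_quat()
p=b+e*.064+Z*.228
print(p,kinematics.solve_ik(p,q))
bot.reach(p,q)
w=cam("wrist");t=cam("top");pickle.dump((w,t),open("c2.pkl","wb"))
print(get_obs()["time_s"],get_obs()["position"])
K=w2pix(w,[[.513,.267,.04],[.513,.267,.082],[.46,.291,.04],[.46,.291,.082]]);print(K)
g=cv2.cvtColor(w["frame"],cv2.COLOR_RGB2GRAY)
u0,v0=(K.min(0)-22).astype(int);u1,v1=(K.max(0)+22).astype(int);print(u0,v0)
for v in range(max(v0,0),v1): print("".join("%x"%min(15,k//12) for k in g[v,max(0,u0):u1]))
```

```text
top check
touch 0.06999999999999998 -0.4643317077706043 [-0.85488787  0.17129484  5.57234482] [ 0.60032165 -0.02003523  0.07049254] 26.0833
[0.51203115 0.33746691 0.228     ] [ 0.70618935  0.60828681  1.30873242 -0.21916691  1.70166411  1.14940487]
29.075 [0.51277409 0.33623687 0.22837467]
[[302.48551908 154.86698241]
 [304.81528892 177.19484951]
 [253.39143626 154.63342895]
 [251.08871397 176.96036783]]
229 132
34334434433433344334444434343443444443433333443343444334434434434344444444444444444444444444458ce
43433343334443434334433444334344344443444434444444434444444444444444444444444444444444444444447be
44433334444343433344444333444333444444433443443443344443444434344444444444444444444444444444447bd
34343344333433334334433433434333344434434444433444433444343444344444443444444344444444444444457bd
33333433433443333333343334334434433333333434434433443433343344434434444444444444444444444444446bd
33333333334433333333333333333343343334333434433344343333343343444444443443444444444444444444456ad
33334434333433343343333334343434333334333433443434433344434344434434343434434444444444444444567b
[... 5181 characters left out ...]
eeeeeeeeeefeee
888888877777788787877777777777887888888888888888888888898999beffeffeeeeeeefffeeeeeeeeeeeeeeeefffe
88888887787777878777777777777787878888888888888888888888999acfffffffeeeeeefffeeeeeeeeeeeeeeeeffee
88888888878777888887777777777777887888888888888888888889899adfffffffffeeeefffeeeeeeeeeeeeeeeefffe
88888887877877788887877777777778888888888888888888888889899cfffffefffffeeeefffeeeeeeeeeeeeeeeeffe
8888888888777778888888777777777778788888888888888888888889beffffffffffefeeeefffeeeeeeeeeeeeeeeeff
8888888887777778888778877777777777888888888888888888888889ceffffffffffffeeeffffeeeeeeeeeeeeeeeeff
888888888887777778887777777777777887888888888888888888889beffffffffefffffeefffffeeeeeeeeeeeeeeeef
```

By code, the right-hand key (u≈298) has straight sides and square corners about 29 px wide (32 mm). The left one (u≈245) is a round disc. So the far-x key at about (0.51,0.267) is the square one, as the first top crop suggested. The touch put the shut fingertips 14 mm above the TCP reading. Now I'll hover over the key and the lock with the same relative geometry to measure both with the wrist camera.

Run:
```python
from h import *
import pickle
hand.move_gripper(.055,60)
bot.reach([.509,.267,.16],down(np.radians(66)))
bot.dwell(.2)
a=cam("wrist"); pa=get_obs()["position"]
bot.servo_line([.509,.267,.24],velocity=.25)
bot.reach([.602,.075,.207],down(np.radians(88)))
bot.dwell(.2)
b=cam("wrist"); o=get_obs(); pb=o["position"]
pickle.dump((a,pa,b,pb),open("c3.pkl","wb"))
print(pa,pb,o["time_s"],o["joint_pos"])
for n,c,P in(("key",a,[.509,.267,.045]),("lock",b,[.602,.075,.087])):
    u,v=w2pix(c,[P])[0].astype(int);print(n,u,v)
    g=cv2.cvtColor(c["frame"],cv2.COLOR_RGB2GRAY)
    for r in range(v-42,v+42,1): print(r,"".join("%x"%min(15,k//14) for k in g[r,u-38:u+38]))
```

```text
[0.50905934 0.26722454 0.15992496] [0.60179135 0.07619342 0.20719449] 32.8083 [ 1.23400139e-01  3.33507947e-01  1.68401161e+00  1.27946863e-04
  1.12379255e+00 -1.41382107e+00]
key 277 202
160 ccccccccccccb855445554545555555555555555555555554454555555555555558bbbbbbbba
161 ccccbcccccccb855555554555555555545455555555555555555555555555555568bbbbbbbaa
162 ccccccccccccb855554544555555555554555555555555555545555555555555568bbbbbabaa
163 9bbbcccccccba754554544555555555555555555555555545445555555555555568abaaaaaaa
164 7889cccccbbba855544455555555555555555445555555555545555555555555568abaaaaaaa
165 7778bbbbbbbbb855555444555555555555555554555555555455555555555555568aaaaaabbb
166 77779a9bbbbbb954454455555555555555555555555555554554545555555555568aaaabbbbb
167 7767788bbbbba855444545555555555555555554555555555544455555555555568aabbbbbbb
168 77777778aabba855555545555555555555555555555555555545555555555555558abbbbbbbb
169 6676666898aaa854454455555555555555555455555555555454555555555555558abbbbbbbb
170 7776666677989854544444555555555555555555555555554555455555555555568bbbbbbbbb
171 6666666666667854
[... 12009 characters left out ...]
5555555555555555555555555555555555555555555555555555
235 5555555555555555555555555555555555555555555555555555555555555555555555555555
236 5555555555555555555555555555555555555555555555555555555555555555555555555555
237 5555555555555555555555555555555555555555555555555555555555555555555555555555
238 5555555555555555555555555555555555555555555555555555555555555555555555555555
239 5555555555555555555555555555555555555555555555555555555555555555555555555555
240 5555555555555555555555555555555555555555555555555555555555555555555555555555
241 5555555555555555555555555555555555555555555555555555555555555555555555555555
242 5555555555555555555555555555555555555555555555555555555555555555555555555555
```

Run:
```python
from h import *
import pickle
a,pa,b,pb=pickle.load(open("c3.pkl","rb"))
def tool(p,yaw):
    y=np.radians(yaw); ty=np.array([np.cos(y),np.sin(y)]); tx=np.array([-ty[1],ty[0]]); return np.array([p[:2]@tx,p[:2]@ty])
for zc in (.044,.047): 
    k=pix2w(a,278.5,198.5,zc); print(k, "key-TCP tool x,y",tool(k-pa,66))
s=pix2w(b,277.8,198.3,.087); print(s,"slot-TCP",tool(s-pb,88))
# grasp
bot.reach([.509,.267,.20],down(np.radians(66)))
hand.move_gripper(.035,100)
bot.servo_line([.509,.267,.055],velocity=.15)
bot.servo_line([.509,.267,.038],velocity=.06)
o=get_obs();print(o["wrist_force"])
hand.move_gripper(0,100); bot.dwell(.1)
o=get_obs();print(o["gripper_width"],o["grip_force"],o["wrist_force"],o["position"],o["time_s"])
```

```text
[0.50549743 0.26926661 0.044     ] key-TCP tool x,y [0.00408455 0.00041676]
[0.50486182 0.26954816 0.047     ] key-TCP tool x,y [0.00477973 0.00041544]
[0.59843039 0.07619612 0.087     ] slot-TCP [ 0.003359  -0.0001146]
[ 0.37231227 -0.04419859  0.57692094]
0.007418907433800479 98.0311918258667 [ 0.62637596 -0.47934813  3.74875609] [0.50931497 0.26713373 0.03837385] 36.0083
```

Run:
```python
from h import *
q=down(np.radians(88)); g=.0384
bot.servo_line([.509,.267,g+.10],velocity=.15)
o=get_obs();print(o["gripper_width"],o["wrist_force"])
bot.reach([.6031,.0760,g+.085],q)
bot.servo_line([.6031,.0760,g+.077],velocity=.05); bot.dwell(.3)
o=get_obs();f0=o["wrist_force"];print(o["gripper_width"],f0,o["position"]-[.6031,.0760,0],o["time_s"])
for d in np.arange(.075,.057,-.002):
    bot.servo_line([.6031,.0760,g+d],velocity=.03); o=get_obs()
    f=o["wrist_force"]-f0;print(round(d,4),f.round(1),(o["position"]-[.6031,.0760,g]).round(4),o["ft_torque"].round(2))
    if f[2]>9: break
print(o["time_s"])
```

```text
0.007481741896550494 [0.58779599 0.14814666 0.11377689]
0.007099757465955405 [-0.65718008 -0.50586026  0.10655139] [1.10493518e-04 1.55503007e-04 1.15594398e-01] 38.2917
0.075 [ 1.2  0.4 -0.2] [-0.0001 -0.0001  0.0749] [-0.01  0.02  0.04]
0.073 [0.6 0.6 0.6] [-0.0001 -0.      0.0728] [ 0.03 -0.02  0.03]
0.071 [ 0.7  0.1 -0.6] [-0.0001 -0.      0.0708] [ 0.01 -0.   -0.01]
0.069 [ 0.9  1.5 -0.8] [-0.0001 -0.      0.0688] [ 0.   -0.05  0.02]
0.067 [ 0.5 -0.2 -0.6] [-0.0001 -0.      0.0669] [ 0.02 -0.01 -0.01]
0.065 [ 0.5  1.2 -1.4] [-0.0001 -0.      0.0648] [ 0.01 -0.02  0.01]
0.063 [ 0.8  0.2 -0.7] [-0.0001 -0.      0.0629] [-0.07  0.01 -0.06]
0.061 [0.4 0.8 0.2] [-0.0001 -0.0001  0.0609] [-0.03 -0.02 -0.05]
0.059 [ 1.8 -4.3 -1.3] [ 0.0001 -0.0006  0.0589] [-0.94 -0.17  0.05]
40.5417
```

The bit is in the slot and has met the first pin. I'll push on in small steps with a sideways wiggle.

Run:
```python
from h import *
g=.0384; x,y=.6031,.0760; d=.059; s=1
for i in range(22):
    d-=.0015
    s=-s
    bot.servo_line([x,y+s*.0015,g+d],velocity=.04); o=get_obs(); f=o["wrist_force"]
    print(round(d,4),s,f.round(1),(o["position"]-[x,y,g]).round(4),o["ft_torque"].round(2),round(o["gripper_width"],4))
    if f[2]>22:
        d+=.0015
        if o["position"][2]-g<.049: break
    if d<.0455: break
print(o["time_s"])
```

```text
0.0575 -1 [ 0.2 -0.8 -0.8] [ 0.0001 -0.0014  0.0574] [-0.2  -0.22  0.05] 0.0076
0.056 1 [ 0.2 -6.5  0. ] [0.0001 0.0007 0.0558] [-1.39 -0.33  0.  ] 0.0074
0.0545 -1 [0.6 0.3 0.7] [ 0.0001 -0.0011  0.0545] [ 0.1  -0.12  0.02] 0.0072
0.053 1 [ 0.7 -7.3  1.9] [0.0001 0.0007 0.0529] [-1.34 -0.25  0.02] 0.0072
0.0515 -1 [ 0.8  2.7 -0.8] [-0.0002 -0.001   0.0512] [ 0.46 -0.19  0.02] 0.0074
0.05 1 [ 1.  -5.6 -1.7] [-0.0002  0.0006  0.0496] [-1.11 -0.26  0.01] 0.0071
0.0485 -1 [ 0.2  1.6 -0.9] [-0.0003 -0.0012  0.0481] [ 0.41 -0.1  -0.02] 0.0074
0.047 1 [-0.1 -5.1  1.6] [-0.0001  0.0006  0.047 ] [-1.09  0.   -0.04] 0.0073
0.0455 -1 [-3.5  4.5 13.2] [ 0.0003 -0.0004  0.0469] [ 0.74  0.77 -0.04] 0.0073
42.7917
```

The key is fully home: the collar rests on the plate at 0.0469, as expected, with 13 N pushing back. Now I'll turn it clockwise in steps, nulling side force as I go.

Run:
```python
from h import *
g=.0384; r=.002
def tx(yaw): a=np.radians(yaw); return np.array([-np.sin(a),np.cos(a)])
k=np.array([.6031,.0757])+r*tx(88)   # key axis estimate
z=g+.0462; c=np.zeros(2)
yaw=88
while yaw>40:
    yaw-=8
    p=k-r*tx(yaw)+c
    bot.servo_line([p[0],p[1],z],down(np.radians(yaw)),velocity=.05)
    o=get_obs(); f=o["wrist_force"]
    print(yaw,f.round(1),o["ft_torque"].round(2),(c*1e3).round(2),(o["position"]-[*p,g]).round(4),round(o["gripper_width"],4),o["time_s"])
    c=c+np.clip(f[:2]*1e-4,-.0006,.0006)
    if np.abs(f).max()>35: break
```

```text
80 [-1.4 -1.5  7.7] [-0.15  0.28 -0.  ] [0. 0.] [0.0003 0.     0.047 ] 0.0074 43.0833
72 [-2.2 -3.6  8.3] [-0.52  0.35 -0.01] [-0.14 -0.15] [ 0.0002 -0.0004  0.0469] 0.007 43.375
64 [-1.5 -3.   9.2] [-0.49  0.3   0.05] [-0.36 -0.51] [ 0.0003 -0.0003  0.047 ] 0.0077 43.6667
56 [-0.5 -2.6  7.8] [-0.46  0.32  0.  ] [-0.51 -0.8 ] [ 0.0003 -0.0003  0.0469] 0.0072 43.9583
48 [-1.4 -3.7  9.1] [-0.47  0.39 -0.03] [-0.56 -1.07] [ 0.0002 -0.0003  0.047 ] 0.0076 44.25
40 [-2.  -1.6  8.3] [-0.39  0.41  0.04] [-0.71 -1.44] [ 0.0001 -0.0002  0.047 ] 0.0075 44.5417
```

Run:
```python
from h import *
g=.0384; r=.002
def tx(yaw): a=np.radians(yaw); return np.array([-np.sin(a),np.cos(a)])
k=np.array([.6031,.0757])+r*tx(88); z=g+.0462; c=np.array([-.0009,-.0016]); yaw=40
while yaw>-34:
    yaw-=8 if yaw>-8 else 3
    p=k-r*tx(yaw)+c
    bot.servo_line([p[0],p[1],z],down(np.radians(yaw)),velocity=.05)
    if yaw<-8: bot.dwell(.1)
    o=get_obs(); f=o["wrist_force"]; t=o["ft_torque"]
    print(yaw,f.round(1),t.round(3),(c*1e3).round(2),(o["position"]-[*p,g]).round(4),round(o["gripper_width"],4),o["time_s"])
    c=c+np.clip(f[:2]*1e-4,-.0006,.0006)
    if np.abs(f).max()>35 or abs(t[2])>.45: break
print(c,o["joint_pos"])
```

```text
32 [-2.2 -2.6  9. ] [-0.373  0.481  0.001] [-0.9 -1.6] [ 0.0001 -0.0002  0.047 ] 0.0072 44.8333
24 [-2.6 -2.1  8.8] [-0.269  0.479  0.015] [-1.12 -1.86] [ 0.     -0.0001  0.0469] 0.0075 45.125
16 [-3.2 -1.4  9.8] [-0.149  0.486  0.056] [-1.39 -2.08] [ 0.    -0.     0.047] 0.0075 45.4167
8 [-2.5 -1.8  9. ] [-0.199  0.474  0.088] [-1.71 -2.21] [0.0001 0.     0.047 ] 0.0074 45.7083
0 [-2.2  0.   8.9] [-0.037  0.458  0.043] [-1.96 -2.4 ] [0.     0.0001 0.0469] 0.0076 46.0
-8 [-3.1 -0.6  9.7] [-0.048  0.553  0.082] [-2.18 -2.4 ] [-0.0001  0.0001  0.0469] 0.0075 46.2917
-11 [-2.  -0.2  9.4] [-0.009  0.45   0.018] [-2.49 -2.46] [0.0001 0.0002 0.047 ] 0.0075 46.6417
-14 [-2.5 -0.5  8.5] [ 0.063  0.412 -0.014] [-2.68 -2.48] [0.0002 0.0002 0.0469] 0.007 46.9917
-17 [-1.5  0.8  8.9] [0.038 0.327 0.111] [-2.93 -2.54] [0.0003 0.0003 0.047 ] 0.0075 47.3417
-20 [-1.5 -0.3  7.6] [0.171 0.256 0.225] [-3.09 -2.46] [0.0004 0.0003 0.047 ] 0.0073 47.6917
-23 [-1.  -1.   8.2] [-0.15   0.233  0.235] [-3.24 -2.49] [0.0004 0.0001 0.047 ] 0.0071 48.0417
-26 [-1.1  0.1  7.2] [-0.098  0.193  0.435] [-3.33 -2.6 ] [0.0004 0.0001 0.047 ] 0.0072 48.3917
-29 [-1.  -1.4  8.2] [-0.059  0.188  0.626] [-3.45 -2.58] [0.0005 0.0001 0.047 ] 0.0075 48.7417
[-0.00354744 -0.00272266] [ 1.17132597e-01  4.67166270e-01  1.79017107e+00 -7.74176630e-04
  8.83244912e-01  6.21559560e-01]
```

Run:
```python
from h import *
bot.dwell(.8); o=get_obs(); print(o["ft_torque"].round(3),o["wrist_force"].round(1),o["gripper_width"],o["time_s"])
s=cam("scene"); g=cv2.cvtColor(s["frame"],cv2.COLOR_RGB2HSV)
P=w2pix(s,[[.60,-.18,.088],[.642,-.18,.045],[.60,-.18,.128]]).astype(int);print(P)
for u,v in P: print(s["frame"][v-1:v+2,u-1:u+2].mean((0,1)))
u,v=P[0]; m=((g[...,0]<16)&(g[...,1]>140))[v-25:v+35,u-32:u+32]
for r in m[::2]: print("".join(".#"[int(k)] for k in r))
```

```text
[-0.028  0.207  0.671] [-0.8  0.4  7.4] 0.007175156192383589 49.5417
[[202 244]
 [207 268]
 [199 235]]
[145.88888889  87.66666667  52.11111111]
[115.88888889 108.11111111  92.55555556]
[166.77777778 150.11111111 137.        ]
................................................................
................................................................
................................................................
................................................................
................................................................
................................................................
..............................#######...........................
.......................#########................................
.......#.............###........................................
.....................................##########.................
.............................###################................
....................############################................
...............##############################.#.#...............
...............##############
[... 375 characters left out ...]
....##########################....................
....................#####################.......................
........................#############...........................
................................................................
................................................................
................................................................
...................#............................................
................................................................
.................##.............................................
................................................................
................................................................
```

The canister stands upright: lid, grey body and handle bar all appear where projected. The key is held against the stop with steady torque, so I'm handing in.

```bash
python3 -c "
from h import *
print(hand_in())"
```

```text
the job is handed in; nothing more can be done
None
```

The job is handed in at about 50 s of robot time: the canister stands upright on the counter just right of the lock box, and the square-headed key is fully home, turned clockwise to the stop and still held there.

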